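# Lock a shelf riser with the mallet and put the mallet away

### The arm

A 6-joint arm with a two-finger parallel gripper is mounted at the origin on the work surface. World frame = base frame: x ahead of the robot, y to its left, z up, the work surface at z = 0. Lengths are in m, angles in rad, forces in N, time in s.
With the tool pointing down it reaches from about 0.375 to 0.9 m from the base axis. Payload 3.1 kg.
Tool frame: the origin (TCP) lies midway between the tips of the shut fingers; the grasp point (between the pads) lies 19 mm behind it; z points along the fingers, y is the line along which they close (so a half turn about z gives the same grasp; the last joint's range is limited). The gripper opens to 87 mm and grips with 3 to 60 N. Pads are 19 mm wide; open, the fingers measure 117 mm over their backs; the gripper's body (75 mm by 190 mm) begins 51 mm behind the grasp point.
Start: joints at [-1.486, 0.527, 1.433, -0, 1.181, -0.178], TCP at [0.162, -0.604, 0.223] pointing down, gripper open.
Joint ranges: [-3.08, 3.08], [-0.75, 2.2], [0.22, 2.44], [-1.43, 4.57], [0, 2.65], [-2.85, 2.85]. Speed limits (rad/s): [2.79, 2.79, 3.14, 3.14, 3.14, 3.14].

### API

Orientations are given as a unit quaternion [x, y, z, w].
In Python, from rig import status, imaging, order gives the robot as it stands.
- The arm moves only by the tool arm_command, never from a script. Its argument "deltas" is one flat list of numbers, 5 for each row, row after row: the opening, from -1 (shut) to 1 (fully open), so that 0 is half open, then the shift along the tool's x, y, z in m, then the turn about the tool's z in rad. In form: [gripper, tx, ty, tz, roll, gripper, tx, ty, tz, roll, ...]. A call has 1 to 12 rows; each row shifts and turns the commanded pose from where the row before left it, along the tool's axes as they then stand; what a row does not reach is not made up. A row lasts 1/8 s, in which the tool goes at most 62.5 mm and 10.7 degrees, less where a joint would pass 70% of its speed; a pose out of reach is approached as far as the arm can. A call with a gripper value outside its range is refused whole. The fingers move at their own pace and stop on an object; "newtons" is the grip in N (left out, the last holds). Time passes only in rows, so rows that do not move let the fingers close. It gives the time, the measured TCP pose, the force, the opening and the grip force at its end, in the units of the state.
- status.get_obs(): the state, without advancing time (a new reading comes with each control period).
- imaging.camera(name): name is "scene" or "top"; returns (picture, depth): 480x640x3 uint8, red, green, blue; 480x640 float32, m along the optical axis (not along the pixel's ray), 0 where there is no reading.
- imaging.camera_params(name): a dict with "intrinsics" (3x3 intrinsics, pixels), "camera_from_world" (4x4, takes a point from world to camera coordinates). Camera axes: x right, y up, looking along -z (the intrinsics and any distortion apply to the point x, -y, -z); pixel columns grow to the right and rows downward; lengths in m; the calibration is good to about 2 mm. A picture is of the moment at which its call begins. camera_params takes no time and is no camera call.
- order.hand_in(): hands the job in; it is judged then, once.
The state is a dict: "time": time; "q": joint angles; "joint_velocities": joint speeds; "joint_torque": joint torques, N m; "position": TCP position; "tool_rot": TCP orientation; "ft_force": force on the tool from outside, world axes, zero at the start; "moment": the same for the moment, N m; "grip_width": finger opening in m; "grip_force": force on a finger pad.
Only numpy, scipy, OpenCV 4.12 (cv2) and the standard library are available. Lean on these libraries where they do the work, as an engineer would, in place of code of your own. Each camera call takes 0.05 s, during which the arm holds its last target. There are 200 camera calls.

### The job

One lock pin of the orange-and-green shelf riser still stands up with its yellow shank showing: holding the blue-marked mallet by its handle, strike the pin fully home with a brisk blow of the white face, not a slow push, and keep the gripper off the riser. Then stand the mallet on the table, take it again by its head, and put it away upright in the storage block with the blue labels, head all the way down in the pocket and handle in the channel, lowered in gently rather than dropped. Leave everything else on the table where it stands.

Things in the scene. Friction and masses are not known exactly. Their poses are not given: they have to be found in the camera images.
- mallet: Loose mallet, 0.4 kg, standing on its white striking face. Black head: upright cylinder, 50 mm in diameter, 100 mm tall, blue disc on top. Square wooden handle 24 x 24 mm, blue butt. Origin: centre of the white face (underside); z up along the head. The handle runs level to the mallet's -x, out to 150 mm from the head's axis, centre line 42 mm above the face.
- mallet_grip (a point): Point on the mallet handle's centre line, 95 mm from the head's axis and 42 mm above the striking face: where to hold it to strike. Axes as the mallet's.
- mallet_top (a point): Centre of the blue top end of the mallet's head, 100 mm above the striking face.
- riser: Low shelf riser fixed to the table: green posts 40 x 40 x 120 mm, orange beams with tops at 75 mm. Origin: on the table under the standing lock pin's axis; the front beam (44 mm wide) runs along y through it. Front posts at y = +75 and -365 mm, back posts 150 mm behind (+x). A second pin at y = -290 mm is already home. The -x (robot) side is clear.
- pin_plate (a point): Centre of the steel plate (48 x 50 mm, top 79 mm above the table) on the front beam under the standing pin's cap. Fixed to the riser.
- pin_top (a point): Centre of the top of the standing pin's cap (dark steel, 24 mm in diameter, 8 mm thick, on a yellow shank 14 mm in diameter). It moves down with the pin; with the pin fully home it is 8 mm above the plate.
- pin (a joint): How far the sprung lock pin is driven down, m: 0 fully up (18 mm of yellow shank showing), 0.018 fully home (cap on the plate). It resists with about 7 to 10 N and stays where it is driven. Under a true blow it moves faster than 0.05 m/s.
- block_blue: Grey block with blue labels, fixed, 206 x 88 x 72 mm tall. Origin: on the table under the axis of its head pocket (60 x 60 mm, floor at 8 mm, open top). A 40 mm wide handle channel, floor at 30 mm, runs from the pocket to the open -x end, 160 mm off; the closed +x end is 46 mm off. A seated mallet's axes lie along the block's, handle top 10 mm below the block's top, head 36 mm above it.
- block_blue_floor (a point): Centre of the blue block's pocket floor, where the mallet's origin comes to rest.
- block_orange: Storage block of the same shape with orange labels, for another mallet: not to be used.
- clarinet_bell: Bystander, loose: black clarinet bell standing on its wide end, 74 mm across the foot, 95 mm tall. Origin: centre of its foot.
- mute: Bystander, loose: copper-coloured cone (a brass player's mute) standing on its wide end, 94 mm across, 130 mm tall. Origin: centre of its foot.
- mouthpiece: Bystander, loose: small brass mouthpiece standing on its cup, 29 mm across, 75 mm tall. Origin: centre of its foot.
Things that resemble listed ones, but are neither listed nor needed, are in the scene too. Leave any pink or turquoise look-alike of the mallet alone.

How it is judged:
By the outcome, as a careful person would: the job done as asked, in the order asked, and still so for the second after the job is handed in, with the robot touching nothing.
It also fails if it takes over 51 s, if anything falls off the work surface, if the arm or the gripper's body presses on something with over 40 N, if the wrist force passes 120 N, or if a joint passes its speed limit or range.

## Working session

There is one attempt and no reset: what is moved stays moved. The work goes in short steps, Python scripts to look and compute and a tool call to move; the robot and the scene stay as the last step left them, time stands still between calls to the robot, and variables do not carry over. Pictures are saved under pics/ and viewed, at most 10 in all, crops included, and the job is handed in when it is done.

Besides the shell and the picture viewer there is one more tool, called after "Request:" in YAML: its name, and indented under it one key for each argument. arm_command: Moves the arm, as the interface text tells. Its arguments: {"type":"object","properties":{"deltas":{"type":"array"},"newtons":{"type":"number"}},"required":["deltas"]}

```bash
mkdir -p pics; cat > h.py <<'E'
import numpy as np, cv2
from rig import status, imaging, order
def look(n,tag):
    im,d=imaging.camera(n); cv2.imwrite(f'pics/{tag}.png',im[:,:,::-1]); np.savez(f'{tag}.npz',im=im,d=d); return im,d
def cam(n):
    p=imaging.camera_params(n); return p,np.array(p['intrinsics']),np.array(p['camera_from_world'])
def cloud(n,d):
    p,K,T=cam(n); v,u=np.mgrid[0:480,0:640]
    x=(u-K[0,2])/K[0,0]*d; y=(v-K[1,2])/K[1,1]*d
    P=np.stack([x,-y,-d,np.ones_like(d)],-1); return (P@np.linalg.inv(T).T)[...,:3]
def plane(n,u,v,z):
    p,K,T=cam(n); R=np.linalg.inv(T); o=R[:3,3]; r=R[:3,:3]@np.array([(u-K[0,2])/K[0,0],-(v-K[1,2])/K[1,1],-1])
    return o+r*(z-o[2])/r[2]
def pix(n,P):
    p,K,T=cam(n); c=T@np.append(P,1); return K[0,0]*c[0]/-c[2]+K[0,2], K[1,1]*-c[1]/-c[2]+K[1,2]
E
python3 - <<'E'
from h import *
for n in('top','scene'):
    look(n,n+'0'); p,K,T=cam(n); print({k:v for k,v in p.items() if k not in('camera_from_world',)}); print(np.linalg.inv(T).round(3))
print(status.get_obs())
E
```

```text
{'intrinsics': array([[484.94225421,   0.        , 314.37295748],
       [  0.        , 484.94225421, 240.09516859],
       [  0.        ,   0.        ,   1.        ]])}
[[ 0.022  0.996 -0.09   0.374]
 [-0.999  0.026  0.037  0.003]
 [ 0.039  0.089  0.995  1.014]
 [ 0.     0.     0.     1.   ]]
{'intrinsics': array([[577.08922072,   0.        , 315.1264596 ],
       [  0.        , 577.08922072, 238.99379215],
       [  0.        ,   0.        ,   1.        ]])}
[[-0.011 -0.601  0.799  1.318]
 [ 1.     0.003  0.016  0.018]
 [-0.012  0.799  0.601  0.746]
 [ 0.     0.     0.     1.   ]]
{'time': 0.1, 'q': array([-1.48650945e+00,  5.28428362e-01,  1.43377295e+00, -2.19727563e-05,
        1.18139450e+00, -1.78497271e-01]), 'joint_velocities': array([ 0.00175466, -0.00074944, -0.00233069, -0.00145199,  0.00095781,
        0.00092085]), 'joint_torque': array([-1.91007380e-04, -4.40983701e+01, -1.77150768e+01,  6.35634572e-02,
        5.34212391e-02, -3.97026463e-05]), 'position': array([ 0.16232378, -0.60286821,  0.22163598]), 'tool_rot': array([ 9.91379428e-01,  1.31018422e-01,  3.70136831e-05, -1.00094632e-03]), 'ft_force': array([ 0.30112369,  0.48552638, -0.16294857]), 'moment': array([-0.00643269, -0.02892409,  0.02313495]), 'grip_force': 0.0, 'grip_width': 0.08716260649550729}
```

View pics/top0.png

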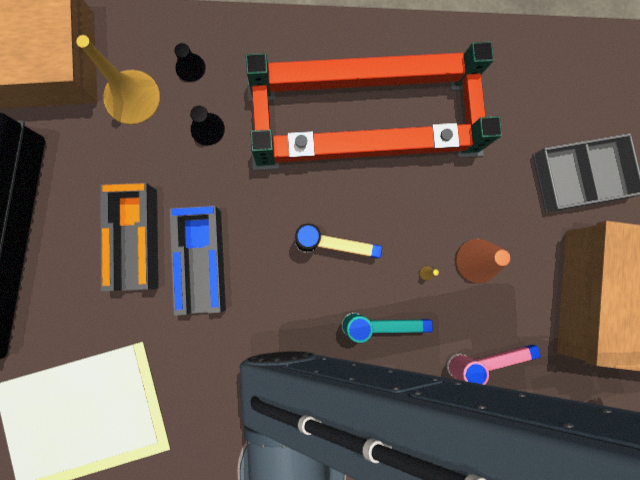

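View pics/scene0.png

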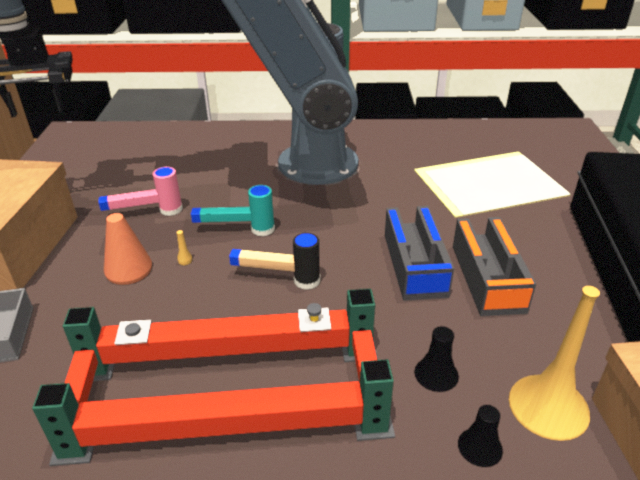

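The top view shows the blue-marked mallet (head at 308,237, butt at 380,252), the standing pin at (301,142), the blue block (pocket at 197,235) and the riser's front beam. In the scene view the standing pin is at (314,312), showing yellow.

```bash
python3 - <<'E'
from h import *
def blobs(n,mask,lo=15):
    k,l,s,c=cv2.connectedComponentsWithStats(mask.astype(np.uint8)); return [(i,l==i,c[i],s[i]) for i in range(1,k) if s[i,4]>lo]
A={n:np.load(n+'0.npz') for n in('top','scene')}
for n in A:
    im,d=A[n]['im'],A[n]['d']; P=cloud(n,d); h=cv2.cvtColor(im,cv2.COLOR_RGB2HSV)
    M={'blue':(h[...,0]>108)&(h[...,0]<128)&(h[...,1]>180)&(h[...,2]>100),
       'white':(h[...,1]<30)&(h[...,2]>190),
       'wood':(h[...,0]>18)&(h[...,0]<32)&(h[...,1]>60)&(h[...,1]<160)&(h[...,2]>150)}
    for k,m in M.items():
        for i,b,c,s in blobs(n,m,40):
            if n=='scene' and c[1]<140: continue
            q=P[b]; print(n,k,c.round(1),s[:5],'med',np.median(q,0).round(4),'min',q.min(0).round(3),'max',q.max(0).round(3))
# pin cap, top: darker blob inside white plate
im,d=A['top']['im'],A['top']['d']; P=cloud('top',d)
for (u,v) in((301,142),(446,134)):
    w=np.s_[v-9:v+10,u-9:u+10]; print(u,v,P[w][...,2].max(), np.median(P[v-1:v+2,u-1:u+2].reshape(-1,3),0))
    m=im[w].max(-1)<150; ys,xs=np.nonzero(m); print(xs.mean()+u-9,ys.mean()+v-9,m.sum())
# orange beams front edge direction
h=cv2.cvtColor(im,cv2.COLOR_RGB2HSV); m=(h[...,0]<12)&(h[...,1]>200)&(h[...,2]>150)&(abs(P[...,2]-.075)<.006)
for a,b,r0,r1 in((320,430,125,165),):
    w=np.zeros_like(m); w[r0:r1,a:b]=1; q=P[m&w]; print('beam',cv2.fitLine(q[:,:2].astype(np.float32),2,0,.01,.01).ravel(), q.min(0),q.max(0))
# blue block, points at z~0.072
g=(abs(P[...,2]-.072)<.006); w=np.zeros_like(g); w[195:325,162:232]=1; q=P[g&w]; print('block',cv2.minAreaRect(q[:,:2].astype(np.float32)),len(q))
E
```

```text
top blue [191.9 210.7] [172 207  41   8 241] med [0.5104 0.2072 0.0735] min [0.503 0.169 0.069] max [0.519 0.246 0.078]
top blue [196.8 233.1] [185 220  25  28 601] med [0.4733 0.2094 0.0096] min [0.444 0.183 0.004] max [0.501 0.235 0.016]
top blue [376.6 251.3] [371 245  11  13 101] med [ 0.4421 -0.1573  0.055 ] min [ 0.43  -0.166  0.051] max [ 0.455 -0.146  0.06 ]
top blue [213.  278.4] [209 251   9  56 371] med [0.3794 0.1615 0.0735] min [0.328 0.003 0.069] max [0.433 0.172 1.014]
top blue [177.2 280.5] [173 253   9  56 391] med [0.3741 0.2296 0.0734] min [0.323 0.219 0.068] max [0.428 0.24  0.079]
top blue [359.6 329.2] [350 319  20  21 327] med [ 0.2921 -0.119   0.1011] min [ 0.274 -0.137  0.097] max [ 0.311 -0.101  0.106]
top blue [427.1 325.5] [423 320  10  12 109] med [ 0.2967 -0.2585  0.0546] min [ 0.286 -0.269  0.05 ] max [ 0.308 -0.25   0.06 ]
top blue [534.3 351.8] [529 346  11  14 106] med [ 0.2499 -0.4733  0.0543] min [ 0.236 -0.484  0.044] max [ 0.261 -0.463  0.058]
top blue [475.8 374.1] [466 365  20  19 308] med [ 0.2133 -0.3381  0.1011] min [ 0.197 -0.356  0.096] ma
[... 3478 characters left out ...]
5] [583 286  17  13 163] med [0.7621 0.3602 0.241 ] min [0.751 0.351 0.233] max [0.771 0.371 0.243]
scene wood [551.4 407.1] [ 510  351   80   89 3819] med [0.7846 0.3495 0.0273] min [0.721 0.018 0.   ] max [1.318 0.415 0.746]
301 142 1.013799923843124 [ 6.44701459e-01 -4.27408355e-04  1.04095702e-01]
300.65185185185186 141.74074074074073 135
446 134 0.0925453889126775 [ 0.6758054  -0.28728143  0.08659315]
446.11965811965814 134.54700854700855 117
beam [ 0.15274574 -0.9882655   0.6527248  -0.15732878] [ 0.62990909 -0.25680676  0.06916422] [ 0.69335036 -0.03868769  0.07971263]
block ((0.41530486941337585, 0.1987016648054123), (0.20597879588603973, 0.08913958817720413), 4.979033470153809) 2663
```

```bash
python3 -c "
import cv2
a=cv2.imread('pics/top0.png')[110:330,160:470];cv2.imwrite('pics/top0c.png',cv2.resize(a,(775,550),interpolation=cv2.INTER_CUBIC))"
```

```text
(no output)
```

View pics/top0c.png

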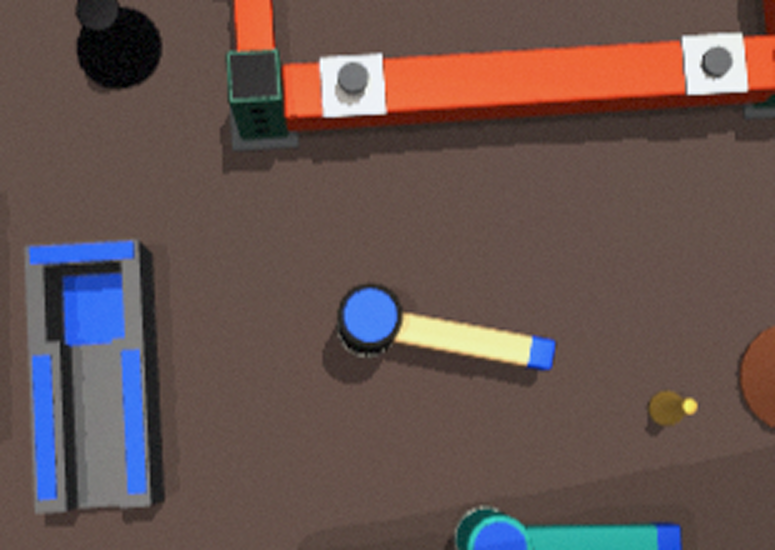

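The crop confirms one upright mallet (head at 308,237, butt at 377,251), the blue block at about 5° yaw with its origin near (0.472, 0.204), and the pin at about (0.645, 0.000). I'll move above the handle now.

Request:
arm_command:
  deltas: [1,0.037,-0.0365,0,0,1,0.037,-0.0365,0,0,1,0.037,-0.0365,0,0,1,0.037,-0.0365,0,0,1,0.037,-0.0365,0,0,1,0.037,-0.0365,0,0,1,0.037,-0.0365,0,0,1,0.037,-0.0365,0,0,1,0.037,-0.0365,0,0,1,0.037,-0.0365,0,0,1,0.037,-0.0365,0,0,1,0,0,0,-0.16]
  newtons: 60

```text
time: 1.6
position: [0.452, -0.1068, 0.2223]
tool_rot: [0.977, 0.215, 0.0, -0.0]
ft_force: [-0.3, -0.4, -0.0]
grip_width: 0.0871
grip_force: 0.0
```

Request:
arm_command:
  deltas: [1,0,0,0.01,-0.164,1,0,0,0.01,-0.164,1,0,0,0.01,-0.164,1,0,0,0.01,-0.164,1,0,0,0.01,-0.164,1,0,0,0.01,-0.164,1,0,0,0,0]

```text
time: 2.48
position: [0.4504, -0.1097, 0.1618]
tool_rot: [0.763, 0.646, -0.0, -0.001]
ft_force: [-0.6, -0.2, -0.1]
grip_width: 0.0867
grip_force: 0.0
```

```bash
cat >> h.py <<'E'
def state():
    o=status.get_obs(); x,y,z,w=o['tool_rot']; psi=2*np.arctan2(y,x); psi=(psi+np.pi)%(2*np.pi)-np.pi
    print('t',round(o['time'],2),'pos',o['position'].round(4),'psi',round(psi,4),'grip',round(o['grip_width'],4),round(o['grip_force'],1),'F',o['ft_force'].round(1),'q',o['q'].round(2)); return o['position'],psi
def goto(x,y,psi_t=None):
    p,s=state(); dx,dy=x-p[0],y-p[1]; print('tool dx,dy',round(dx*np.cos(s)+dy*np.sin(s),4),round(dx*np.sin(s)-dy*np.cos(s),4),'roll',None if psi_t is None else round(s-psi_t,4))
E
python3 - <<'E'
from h import *
im=np.load('top0.npz')['im']; h=cv2.cvtColor(im,cv2.COLOR_RGB2HSV)
m=(h[...,0]>100)&(h[...,0]<130)&(h[...,1]>150)&(h[...,2]>90); m[:215]=0;m[260:]=0;m[:,:280]=0;m[:,395:]=0
for sl in((280,340),(365,390)):
    k=np.zeros_like(m);k[:,sl[0]:sl[1]]=1; y,x=np.nonzero(m&k); print(len(x),x.mean(),y.mean(),plane('top',x.mean(),y.mean(),.1 if sl[0]<300 else .054))
w=(h[...,0]>18)&(h[...,0]<32)&(h[...,1]>60)&(h[...,2]>150);w[:230]=0;w[260:]=0;w[:,:315]=0;w[:,385:]=0
y,x=np.nonzero(w); q=np.array([plane('top',a,b,.054)[:2] for a,b in zip(x,y)],np.float32); print(cv2.fitLine(q,2,0,.01,.01).ravel())
print(plane('top',300.6,141.7,.105),plane('top',446.1,134.5,.087))
im,d=look('scene','s1')
goto(.4498,-.1106,1.408)
E
```

```text
368 307.6875 235.5679347826087 [ 0.4651558  -0.01761039  0.1       ]
115 376.30434782608694 250.95652173913044 [ 0.44248691 -0.15624338  0.054     ]
[ 0.1440059   0.9895768   0.45382026 -0.09264753]
[6.44928988e-01 3.47027281e-04 1.05000000e-01] [ 0.67465284 -0.28716694  0.087     ]
t 2.52 pos [ 0.4508 -0.1099  0.1623] psi 1.4039 grip 0.0869 0.0 F [ 0.5 -0.1  0.1] q [-0.48  0.41  1.89  0.    0.84 -0.31]
tool dx,dy -0.0009 -0.0009 roll -0.0041
```

View pics/s1.png

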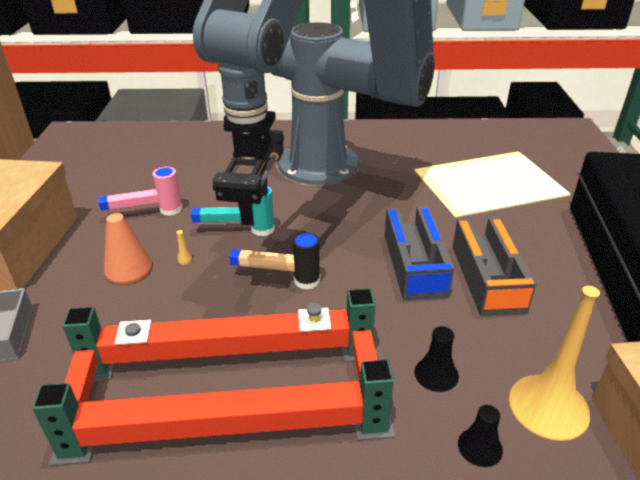

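The gripper hovers over the handle (about 245,190 in the picture) and nothing has been disturbed. I'll descend and grip.

Request:
arm_command:
  deltas: [1,-0.001,-0.001,0.03,0,1,0,0,0.03,0,1,0,0,0.03,0,1,0,0,0.03,-0.01,1,0,0,0.019,0,-1,0,0,0,0,-1,0,0,0,0,-1,0,0,0,0,-1,0,0,0,0,-1,0,0,0,0]
  newtons: 60

```text
time: 3.78
position: [0.4502, -0.111, 0.024]
tool_rot: [0.759, 0.651, 0.0, 0.0]
ft_force: [0.7, 0.1, -0.5]
grip_width: 0.0452
grip_force: 0.0
```

Request:
arm_command:
  deltas: [-1,0,0,0,0,-1,0,0,0,0,-1,0,0,0,0,-1,0,0,0,0]

```text
time: 4.28
position: [0.4499, -0.1109, 0.0235]
tool_rot: [0.759, 0.651, -0.0, -0.0]
ft_force: [-0.6, -0.2, -0.0]
grip_width: 0.0233
grip_force: 60.0
```

Request:
arm_command:
  deltas: [-1,0,0,-0.02,0,-1,0,0,-0.03,0,-1,0,0,-0.04,0,-1,0,0,-0.04,0,-1,0,0,-0.03,0.1,-1,0,0,0,0.173,-1,0,0,0,0.173,-1,0,0,0,0.173,-1,0,0,0,0.173,-1,0,0,0,0.173,-1,0,0,0,0.173,-1,0,0,0,0.173]

```text
time: 5.78
position: [0.4486, -0.1102, 0.1826]
tool_rot: [0.999, 0.05, -0.002, -0.001]
ft_force: [-1.0, -0.4, -3.8]
grip_width: 0.0235
grip_force: 60.0
```

```bash
python3 - <<'E'
from h import *
goto(.5505,-.0092,.1)
E
```

```text
t 5.78 pos [ 0.4486 -0.1102  0.1826] psi 0.1002 grip 0.0235 60.0 F [-1.  -0.4 -3.8] q [-0.48  0.37  1.87 -0.    0.9   0.99]
tool dx,dy 0.1115 -0.0903 roll 0.0002
```

Request:
arm_command:
  deltas: [-1,0.02,-0.017,0,0,-1,0.03,-0.024,0,0,-1,0.03,-0.024,0,0,-1,0.0315,-0.0255,0,0,-1,0,0,0,0,-1,0,0,0,0]

```text
time: 6.52
position: [0.5494, -0.0089, 0.1824]
tool_rot: [0.999, 0.053, -0.002, -0.0]
ft_force: [-0.1, 0.1, -3.6]
grip_width: 0.0234
grip_force: 60.0
```

```bash
python3 - <<'E'
from h import *
goto(.5505,-.0092,.1)
im,d=look('scene','s2'); t,dt=look('top','t2')
a=im[180:380,200:470]; b=t[90:290,200:470]
cv2.imwrite('pics/c2.png',cv2.resize(np.hstack([a,b]),None,fx=1.48,fy=1.48)[:,:,::-1])
for n,i,dd in(('scene',im,d),('top',t,dt)):
    h=cv2.cvtColor(i,cv2.COLOR_RGB2HSV); P=cloud(n,dd); m=(h[...,0]>100)&(h[...,0]<130)&(h[...,1]>150)&(h[...,2]>90)&(P[...,2]>.2)&(P[...,2]<.35)&(P[...,0]<.8)
    print(n,m.sum(),np.median(P[m],0) if m.any() else '', P[m].min(0) if m.any() else '',P[m].max(0) if m.any() else '')
    if m.any():
        y,x=np.nonzero(m);print(plane(n,x.mean(),y.mean(),np.median(P[m],0)[2]))
        A=np.c_[P[m][:,:2],np.ones(m.sum())]; print('tilt',np.linalg.lstsq(A,P[m][:,2],rcond=None)[0])
E
```

```text
t 6.53 pos [ 0.5494 -0.0089  0.1824] psi 0.1064 grip 0.0234 60.0 F [-0.1  0.1 -3.6] q [-0.22  0.48  1.66 -0.    1.    1.25]
tool dx,dy 0.0011 0.0004 roll 0.0064
scene 429 [0.64311321 0.00150133 0.25893382] [ 0.50677595 -0.08554228  0.21297009] [0.66476277 0.02302377 0.28885107]
[6.39688032e-01 3.65076752e-04 2.58933824e-01]
tilt [ 0.26503925 -0.27735264  0.08901555]
top 0
```

View pics/c2.png

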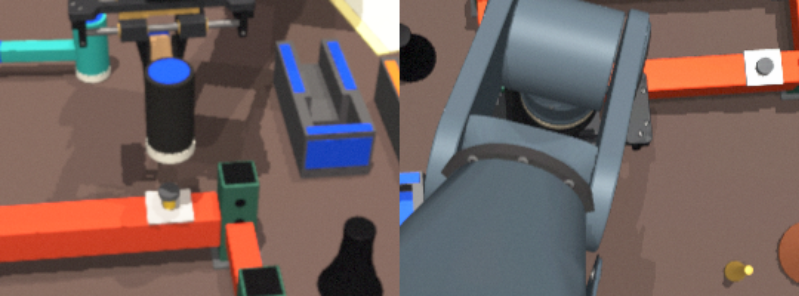

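The mallet hangs level over the pin: head top near (168,68) in the crop, 3D (0.643, 0.0015, 0.259), with the pin directly below. I'll strike now.

Request:
arm_command:
  deltas: [-1,0.0015,0.0005,-0.015,0,-1,0,0,-0.015,0,-1,0,0,0,0,-1,0,0,0.035,0,-1,0,0,0.04,0,-1,0,0,0.031,0,-1,0,0,0,0]
  newtons: 60

```text
time: 7.5
position: [0.552, -0.0094, 0.1067]
tool_rot: [0.999, 0.053, -0.001, -0.0]
ft_force: [-0.3, 0.4, -3.3]
grip_width: 0.0234
grip_force: 60.0
```

```bash
python3 - <<'E'
from h import *
state()
im,d=look('scene','s3')
im=im[200:350,240:400]
cv2.imwrite('pics/c3.png',cv2.resize(im,None,fx=4,fy=4,interpolation=cv2.INTER_CUBIC)[:,:,::-1])
E
```

```text
t 7.5 pos [ 0.552  -0.0094  0.1067] psi 0.1055 grip 0.0234 60.0 F [-0.3  0.4 -3.3] q [-0.22  0.6   1.72  0.    0.83  1.25]
```

View pics/c3.png

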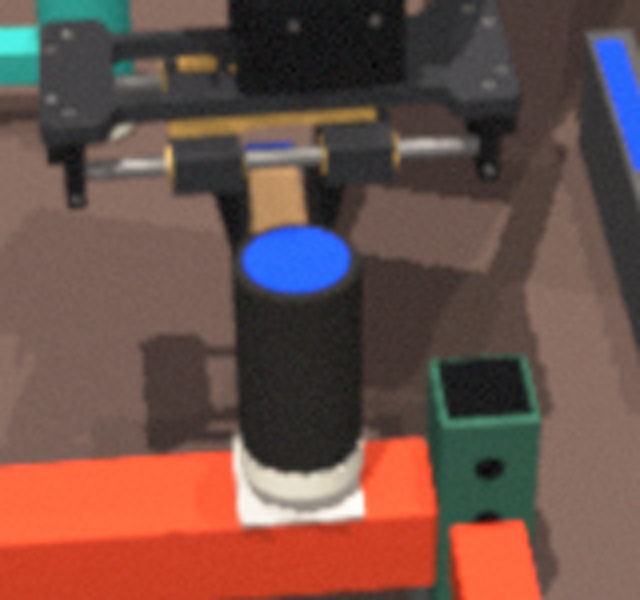

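The head sits on the plate with the face at the pin. I'll lift and check it.

Request:
arm_command:
  deltas: [-1,0,0,-0.03,0,-1,0,0,-0.04,0,-1,-0.03,0,0,0,-1,-0.04,0,0,0,-1,0,0,0,0]

```text
time: 8.18
position: [0.4793, -0.0162, 0.1785]
tool_rot: [0.999, 0.053, -0.002, -0.001]
ft_force: [0.6, 0.2, -3.5]
grip_width: 0.0235
grip_force: 60.0
```

```bash
python3 - <<'E'
from h import *
state()
im,d=look('scene','s4'); P=cloud('scene',d)
print('pin z',P[304:326,306:322,2].round(3).max(),np.sort(P[300:330,300:330,2].ravel())[-60::6].round(3))
h=cv2.cvtColor(im,cv2.COLOR_RGB2HSV); m=(h[...,0]>100)&(h[...,0]<130)&(h[...,1]>150)&(h[...,2]>90)&(P[...,2]>.2)&(P[...,2]<.35)&(P[...,0]<.8)&(P[...,0]>.53)
q=P[m]; print(np.median(q,0)); A=np.c_[q[:,:2],np.ones(len(q))]; print('tilt',np.linalg.lstsq(A,q[:,2],rcond=None)[0])
im=im[200:350,240:400]
cv2.imwrite('pics/c4.png',cv2.resize(im,None,fx=4,fy=4,interpolation=cv2.INTER_CUBIC)[:,:,::-1])
E
```

```text
t 8.18 pos [ 0.4793 -0.0162  0.1785] psi 0.1055 grip 0.0235 60.0 F [ 0.6  0.2 -3.5] q [-0.27  0.4   1.83 -0.    0.91  1.2 ]
pin z 0.746 [0.088 0.088 0.088 0.089 0.089 0.089 0.089 0.089 0.09  0.091]
[ 0.57139951 -0.00557281  0.26022746]
tilt [0.04721921 0.00599793 0.23328638]
```

View pics/c4.png

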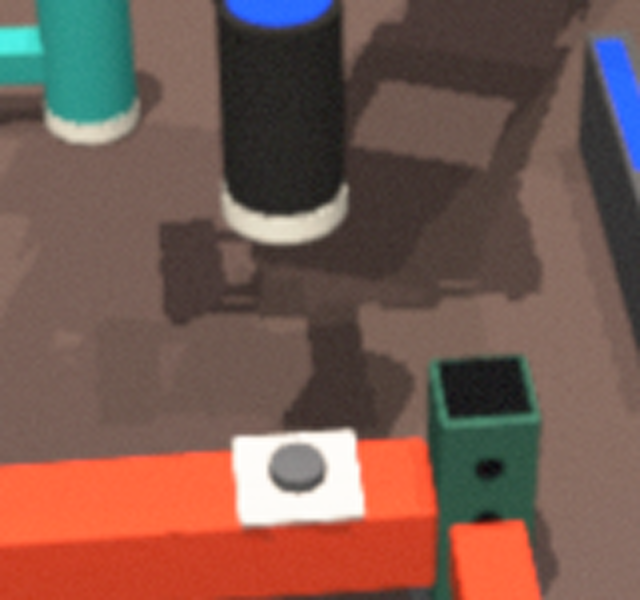

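The pin is home: no yellow shows and the cap sits on the plate at about (298,467) in the crop. The mallet is tilted about 2.7° nose-up in the grip, so I'll stand it on clear table.

Request:
arm_command:
  deltas: [-1,-0.025,-0.02,0,0.009,-1,-0.025,-0.0215,0,0.009,-1,0,0,0.03,0,-1,0,0,0.04,0,-1,0,0,0.04,0,-1,0,0,0.03,0,-1,0,0,0.01,0,-1,0,0,0.004,0,-1,0,0,0,0]

```text
time: 9.35
position: [0.4305, 0.0192, 0.0242]
tool_rot: [0.999, 0.044, 0.001, 0.0]
ft_force: [0.4, -0.1, -3.5]
grip_width: 0.0237
grip_force: 60.0
```

```bash
python3 - <<'E'
from h import *
state()
d=np.load('s4.npz')['d'];P=cloud('scene',d)
for X in((.645,0,.087),(.6747,-.2872,.087)):
    u,v=map(round,pix('scene',X)); print(np.median(P[v-2:v+3,u-3:u+4,2]))
E
```

```text
t 9.35 pos [0.4305 0.0192 0.0242] psi 0.0878 grip 0.0237 60.0 F [ 0.4 -0.1 -3.5] q [-0.22  0.67  2.06  0.    0.4   1.27]
0.08833207282918187
0.0881161844284597
```

Both pin caps read the same height, so the pin is fully home. I'll lower the last 2–3 mm slowly.

Request:
arm_command:
  deltas: [-1,0,0,0.001,0,-1,0,0,0.001,0,-1,0,0,0.0005,0,-1,0,0,0,0]

```text
time: 9.85
position: [0.4293, 0.0194, 0.0212]
tool_rot: [0.999, 0.044, 0.0, 0.0]
ft_force: [-0.4, -0.6, -3.9]
grip_width: 0.0234
grip_force: 60.0
```

Request:
arm_command:
  deltas: [-1,0,0,0.001,0,-1,0,0,0,0]

```text
time: 10.1
position: [0.4293, 0.0194, 0.0201]
tool_rot: [0.999, 0.044, 0.0, 0.0]
ft_force: [-0.0, -0.3, -1.6]
grip_width: 0.0233
grip_force: 60.0
```

Contact made. I'll release and rise.

Request:
arm_command:
  deltas: [1,0,0,0,0,1,0,0,0,0,1,0,0,0,0,1,0,0,0,0,1,0,0,-0.02,0,1,0,0,-0.04,0,1,0,0,-0.04,0,1,0,0,-0.04,0,1,0.03,0,0,0,1,0.03,0,0,0,1,0.035,0,0,0,1,0,0,0,0]

```text
time: 11.6
position: [0.5266, 0.0275, 0.1602]
tool_rot: [0.999, 0.044, 0.002, 0.0]
ft_force: [-0.3, 0.2, -0.2]
grip_width: 0.0868
grip_force: 0.0
```

```bash
python3 - <<'E'
from h import *
im,d=look('scene','s5'); P=cloud('scene',d)
h=cv2.cvtColor(im,cv2.COLOR_RGB2HSV); B=(h[...,0]>100)&(h[...,0]<130)&(h[...,1]>150)&(h[...,2]>90)
m=B&(abs(P[...,2]-.102)<.01)&(abs(P[...,0]-.52)<.05)&(abs(P[...,1]-.03)<.06)
q=P[m]; print(len(q),np.median(q,0),(q.min(0)+q.max(0))/2, np.ptp(q,axis=0))
if len(q):
    y,x=np.nonzero(m); print('ray',plane('scene',x.mean(),y.mean(),.1),'tilt',np.linalg.lstsq(np.c_[q[:,:2],np.ones(len(q))],q[:,2],rcond=None)[0])
w=(h[...,0]>12)&(h[...,0]<32)&(h[...,1]>60)&(h[...,2]>90)&(abs(P[...,2]-.054)<.006)&(abs(P[...,1]-.02)<.05)&(P[...,0]>.35)&(P[...,0]<.5)
q=P[w]; print('handle',len(q)); 
if len(q)>10: print(q.mean(0),cv2.fitLine(q[:,:2].astype(np.float32),2,0,.01,.01).ravel())
goto(.5246,.0277,.0870)
a=im[120:330,160:480]; cv2.imwrite('pics/c5.png',cv2.resize(a,None,fx=2.4,fy=2.4)[:,:,::-1])
E
```

```text
271 [0.52531092 0.02924266 0.10162113] [0.52469014 0.02928764 0.10143047] [0.04310275 0.0389419  0.0062995 ]
ray [0.52308743 0.02904115 0.1       ] tilt [0.00783071 0.00245709 0.09744928]
handle 178
[0.41999655 0.01961687 0.0548504 ] [0.9991435  0.04137957 0.41999656 0.01961687]
t 11.65 pos [0.5241 0.0278 0.1598] psi 0.0883 grip 0.0869 0.0 F [-0.7 -0.6  1.1] q [-0.16  0.48  1.75 -0.    0.91  1.32]
tool dx,dy 0.0004 0.0001 roll 0.0013
```

View pics/c5.png

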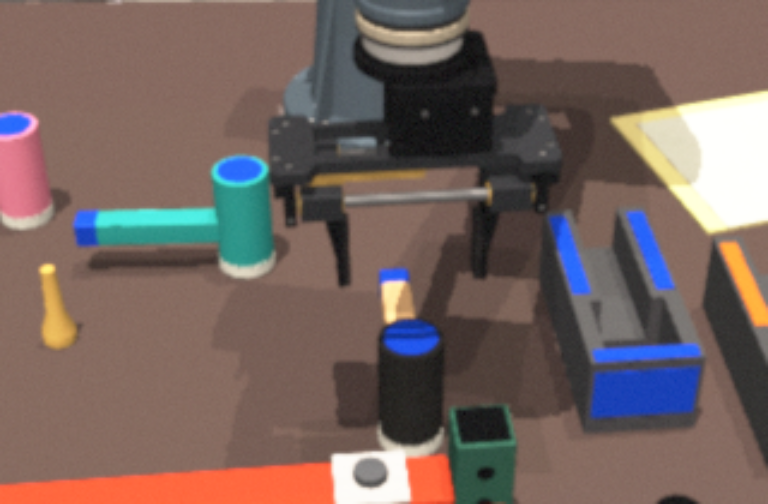

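The mallet stands upright with its head top at (0.525, 0.029), about (412,335) in the crop, and the gripper is directly above it. I'll grasp the head.

Request:
arm_command:
  deltas: [1,0.001,-0.001,0.03,0,1,0,0,0.035,0,1,0,0,0.025,0,-1,0,0,0,0,-1,0,0,0,0,-1,0,0,0,0,-1,0,0,0,0,-1,0,0,0,0,-1,0,0,0,0,-1,0,0,0,0]
  newtons: 50

```text
time: 12.9
position: [0.5254, 0.0285, 0.0708]
tool_rot: [0.999, 0.044, 0.001, 0.0]
ft_force: [-0.9, -0.8, 5.9]
grip_width: 0.0492
grip_force: 50.0
```

Request:
arm_command:
  deltas: [-1,0,0,-0.02,0,-1,0,0,-0.04,0,-1,0,0,-0.04,0,-1,0,0,-0.01,0,-1,-0.0075,-0.025,0,0,-1,-0.0075,-0.04,0,0,-1,-0.0075,-0.0437,0,0,-1,-0.0075,-0.045,0,0,-1,-0.0075,-0.025,0,0,-1,0,0,0,0,-1,0,0,0,0]

```text
time: 14.28
position: [0.4713, 0.2031, 0.1789]
tool_rot: [0.999, 0.044, -0.001, 0.0]
ft_force: [-0.0, -0.5, -3.6]
grip_width: 0.049
grip_force: 50.0
```

```bash
python3 - <<'E'
from h import *
im,d=look('scene','s6'); P=cloud('scene',d)
h=cv2.cvtColor(im,cv2.COLOR_RGB2HSV)
w=(h[...,0]>12)&(h[...,0]<32)&(h[...,1]>60)&(h[...,2]>90)&(abs(P[...,2]-.164)<.02)&(abs(P[...,1]-.2)<.05)&(P[...,0]>.3)&(P[...,0]<.46)
q=P[w]; print('handle',len(q)); 
if len(q)>10: print(q.mean(0),cv2.fitLine(q.astype(np.float32),2,0,.01,.01).ravel())
B=(h[...,0]>100)&(h[...,0]<130)&(h[...,1]>150)&(h[...,2]>90)
m=B&(P[...,2]>.19)&(P[...,2]<.23)&(abs(P[...,0]-.47)<.05)&(abs(P[...,1]-.2)<.05); q=P[m]
print(len(q), (q.min(0)+q.max(0))/2 if len(q) else '', np.median(q,0) if len(q) else '')
goto(.4725,.2032,.087)
a=im[120:330,260:580]; cv2.imwrite('pics/c6.png',cv2.resize(a,None,fx=2.4,fy=2.4)[:,:,::-1])
E
```

```text
handle 38
[0.36244775 0.18879366 0.15384559] [0.6596661  0.6148009  0.43227378 0.36244774 0.18879364 0.1538456 ]
234 [0.47059139 0.20198706 0.21488074] [0.47167949 0.20308314 0.21011571]
t 14.32 pos [0.4717 0.2028 0.1792] psi 0.0872 grip 0.0489 50.0 F [ 0.7  0.1 -3.9] q [ 0.19  0.44  1.75 -0.    0.95  1.67]
tool dx,dy 0.0009 -0.0003 roll 0.0002
```

View pics/c6.png

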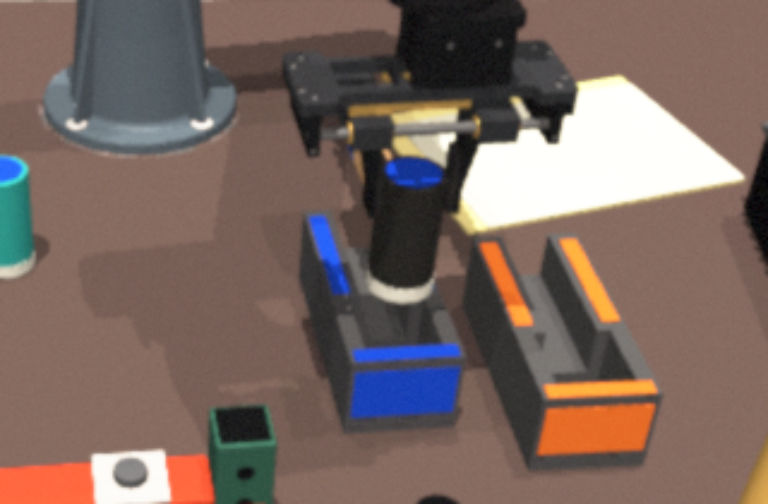

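The head is above the blue pocket (about 412,172 in the crop) and measures within 1–2 mm of the pocket axis. I'll lower it.

Request:
arm_command:
  deltas: [-1,0,0,0.02,0,-1,0,0,0.03,0,-1,0,0,0.02,0,-1,0,0,0.01,0,-1,0,0,0.008,0,-1,0,0,0.005,0,-1,0,0,0.003,0,-1,0,0,0,0]

```text
time: 15.32
position: [0.472, 0.2036, 0.0842]
tool_rot: [0.999, 0.044, 0.0, -0.0]
ft_force: [0.4, -0.6, -3.8]
grip_width: 0.0494
grip_force: 50.0
```

Request:
arm_command:
  deltas: [-1,0,0,0.002,0,-1,0,0,0.0015,0,-1,0,0,0.001,0,-1,0,0,0,0]

```text
time: 15.82
position: [0.4718, 0.2035, 0.0795]
tool_rot: [0.999, 0.044, -0.0, 0.0]
ft_force: [-0.3, -0.6, -3.9]
grip_width: 0.0491
grip_force: 50.0
```

Request:
arm_command:
  deltas: [-1,0,0,0.0007,0,-1,0,0,0.0007,0,-1,0,0,0,0]

```text
time: 16.2
position: [0.4722, 0.2035, 0.0788]
tool_rot: [0.999, 0.044, 0.0, -0.0]
ft_force: [-0.7, -0.3, 4.2]
grip_width: 0.0491
grip_force: 50.0
```

The mallet is seated: contact came at the expected height. I'll release and retreat.

Request:
arm_command:
  deltas: [1,0,0,0,0,1,0,0,0,0,1,0,0,0,0,1,0,0,0,0,1,0,0,-0.02,0,1,0,0,-0.04,0,1,0,0,-0.05,0,1,0,0,-0.04,0,1,-0.03,0,0,0,1,-0.03,0,0,0,1,0,0,0,0]

```text
time: 17.58
position: [0.4094, 0.1981, 0.228]
tool_rot: [0.999, 0.044, -0.001, 0.0]
ft_force: [-0.2, -0.4, 0.2]
grip_width: 0.087
grip_force: 0.0
```

```bash
python3 - <<'E'
from h import *
state(); im,d=look('scene','s7'); P=cloud('scene',d)
h=cv2.cvtColor(im,cv2.COLOR_RGB2HSV); B=(h[...,0]>100)&(h[...,0]<130)&(h[...,1]>150)&(h[...,2]>70)
m=B&(P[...,2]>.09)&(P[...,2]<.13)&(abs(P[...,0]-.47)<.05)&(abs(P[...,1]-.2)<.05); q=P[m]
print(len(q),np.median(q,0),'tilt',np.linalg.lstsq(np.c_[q[:,:2],np.ones(len(q))],q[:,2],rcond=None)[0])
w=(h[...,0]>12)&(h[...,0]<32)&(h[...,1]>60)&(h[...,2]>60)&(abs(P[...,1]-.195)<.03)&(P[...,0]>.3)&(P[...,0]<.46)&(P[...,2]<.1); print('handle',w.sum(),np.median(P[w],0))
a=im; cv2.imwrite('pics/c7.png',a[:,:,::-1])
E
```

```text
t 17.57 pos [0.4094 0.1981 0.228 ] psi 0.0885 grip 0.087 0.0 F [-0.2 -0.4  0.2] q [0.2  0.29 1.83 0.   1.02 1.69]
271 [0.47086673 0.20435215 0.10986891] tilt [0.01338448 0.00309437 0.1029342 ]
handle 224 [0.37900151 0.18874484 0.06286462]
```

View pics/c7.png

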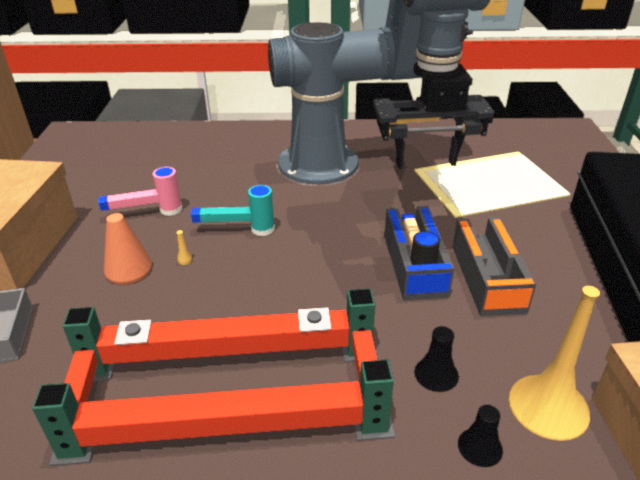

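The mallet is seated in the blue block at about (425,245), head top at 0.108 m after the camera bias and handle in the channel. The pin at (314,317) is home and nothing else has moved.

```bash
python3 -c "
from rig import order; print(order.hand_in())"
```

```text
the job is handed in; nothing more can be done
None
```

The job is handed in at about 17.6 s: one brisk blow drove the pin home, and the mallet was then stood on the table, taken again by its head and lowered gently into the blue block, with everything else left in place.

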